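# Change over the battery charging cradles

### The arm

A 6-joint arm with a two-finger parallel gripper is mounted at the origin on the work surface. World frame = base frame: x ahead of the robot, y to its left, z up, the work surface at z = 0. Lengths are in mm, angles in rad, forces in N, time in s.
With the tool pointing down it reaches from about 300 to 950 mm from the base axis. Payload 3.1 kg.
Tool frame: the origin (TCP) lies at the very end of the fingers, on their centre line; the grasp point (between the pads) lies 19 mm behind it (ctrl.grasp_offset is the distance from the TCP to the grasp point, in mm); z points along the fingers, y is the line along which they close (so a half turn about z gives the same grasp; the last joint's range is limited). The gripper opens to 85 mm and grips with 20 to 120 N. Pads are 22 mm wide; open, the fingers measure 114 mm over their backs; the gripper's body (76 mm by 85 mm) begins 54 mm behind the grasp point. The pads swing forward as they close: fully open they stand 13 mm farther back than shut.
Start: joints at [1.263, 0.308, 1.634, -0, 1.2, -0.07], TCP at [147.254, 607.411, 231.272] pointing down, gripper open.
Joint ranges: [-3.06, 3.06], [-0.79, 1.96], [0.05, 2.63], [-1.19, 4.34], [0.05, 2.64], [-2.94, 2.94]. Speed limits (rad/s): [2.79, 2.79, 3.14, 3.14, 3.14, 3.14].

### API

Orientations are given as a unit quaternion [x, y, z, w].
In Python, from plant import ctrl gives the robot as it stands.
- The arm moves only by the tool servo_tool, never from a script. Its argument "rows" is a list that holds one entry, the list of rows, each a list of 7 numbers: the shift along the world's x, y, z in units of 0.5 m (1.0 is 0.5 m), then the turn, a rotation vector about the world's x, y, z in units of 90 degrees (1.0 is 90 degrees), then the opening, from -1 (shut) to 1 (fully open). A call has 1 to 10 rows; each row is the pose to reach, as a shift and turn from the pose commanded when the call began; what a row does not reach only later rows make up. A row lasts 1/8 s, in which the tool goes at most 62.5 mm and 10.7 degrees, less where a joint would pass 70% of its speed; a pose out of reach is approached as far as the arm can. A call with a number of a shift or a turn outside -1 to 1 is refused whole. A call with a gripper value outside its range is refused whole. The fingers move at their own pace and stop on an object; "newtons" is the grip in N (left out, the last holds). Time passes only in rows, so rows that repeat a pose let the fingers close. It gives the time, the measured TCP pose, the force, the opening and the grip force at its end, in the units of the state.
- ctrl.get_obs(): the state, without advancing time (a new reading comes with each control period).
- ctrl.camera(name): name is "scene" or "side" or "wrist"; returns (picture, depth): 480x640x3 uint8, blue, green, red; 480x640 float32, mm along the optical axis (not along the pixel's ray), 0 where there is no reading.
- ctrl.camera_info(name): a dict with "fx", "fy", "cx", "cy" (pixels), "k1" (the pictures are not rectified: a ray, as slopes to the right and down, at radius r is drawn at 1 + k1 r^2 times it, then the intrinsics apply), "rvec" (rotation vector, rad) and "tvec" (3), from world to camera coordinates, as OpenCV has them; the wrist camera has in their place "hand_eye" (4x4, takes a point from camera to tool coordinates, whose origin is the TCP and whose axes are the flange's). Camera axes: x right, y down, z forward; pixel columns grow to the right and rows downward; lengths in mm; the calibration is good to about 2 mm. A picture is of the moment at which its call begins: read the wrist's pose just before it. camera_info takes no time and is no camera call.
- ctrl.hand_in(): hands the job in; it is judged then, once.
The state is a dict: "time": time; "joint_pos": joint angles; "joint_velocities": joint speeds; "tau": joint torques, N m; "tcp_pos": TCP position; "ee_rot": TCP orientation; "force": force on the tool from outside, world axes, zero at the start; "ft_torque": the same for the moment, N m; "opening": finger opening in mm; "grip_force": force on a finger pad.
Only numpy, scipy, OpenCV 4.12 (cv2) and the standard library are available. Lean on these libraries where they do the work, as an engineer would, in place of code of your own. Each camera call takes 0.05 s, during which the arm holds its last target. There are 200 camera calls.

### The job

Switch the isolator off, move both charged (green-topped) packs out of their cradles to stand upright on the floor of the blue tray, and load every flat (orange-topped) pack into a cradle of its own, contact end first, pushed fully home flush against both the black contact block and the side rail. Then switch the isolator back on, leaving all of them home; never touch a pack while the isolator is on, and leave the other things on the bench alone.

Things in the scene. Friction and masses are not known exactly. Their poses are not given: they have to be found in the camera images.
- cradle1: fixed charging cradle, one of three. Grey plate 150 (x) x 100 (y) x 12 thick, origin under its centre, x pointing away from the robot. Black contact block (end stop) across its +x end: face at x = +50, 38 high above the plate, 25 thick. Aluminium side rail along its +y edge: inner face at y = +38, 12 thick, 18 high above the plate. Near end and -y side are open
- cradle2: fixed charging cradle, one of three. Grey plate 150 (x) x 100 (y) x 12 thick, origin under its centre, x pointing away from the robot. Black contact block (end stop) across its +x end: face at x = +50, 38 high above the plate, 25 thick. Aluminium side rail along its +y edge: inner face at y = +38, 12 thick, 18 high above the plate. Near end and -y side are open
- cradle3: fixed charging cradle, one of three. Grey plate 150 (x) x 100 (y) x 12 thick, origin under its centre, x pointing away from the robot. Black contact block (end stop) across its +x end: face at x = +50, 38 high above the plate, 25 thick. Aluminium side rail along its +y edge: inner face at y = +38, 12 thick, 18 high above the plate. Near end and -y side are open
- seat1 (a point): point on top of the plate of cradle1, at (-5, +13, +12) mm in its frame, axes parallel to it: where the centre of a pack's underside lies when the pack is fully home, touching both contact block and rail
- seat2 (a point): point on top of the plate of cradle2, at (-5, +13, +12) mm in its frame, axes parallel to it: where the centre of a pack's underside lies when the pack is fully home, touching both contact block and rail
- seat3 (a point): point on top of the plate of cradle3, at (-5, +13, +12) mm in its frame, axes parallel to it: where the centre of a pack's underside lies when the pack is fully home, touching both contact block and rail
- pack1: flat battery pack, black block with an orange top, 110 (x) x 50 (y) x 50 high, 0.34 to 0.5 kg, origin at the centre of its underside. Two brass contacts at its +x end, rubber cap at its -x end. Starts on the table before the cradles, contact end roughly away from the robot. Two or three of the three are there; None at the start means absent. Sliding one takes 2 to 9 N
- pack2: flat battery pack, black block with an orange top, 110 (x) x 50 (y) x 50 high, 0.34 to 0.5 kg, origin at the centre of its underside. Two brass contacts at its +x end, rubber cap at its -x end. Starts on the table before the cradles, contact end roughly away from the robot. Two or three of the three are there; None at the start means absent. Sliding one takes 2 to 9 N
- pack3: flat battery pack, black block with an orange top, 110 (x) x 50 (y) x 50 high, 0.34 to 0.5 kg, origin at the centre of its underside. Two brass contacts at its +x end, rubber cap at its -x end. Starts on the table before the cradles, contact end roughly away from the robot. Two or three of the three are there; None at the start means absent. Sliding one takes 2 to 9 N
- pack1_end (a point): lower edge of the contact end of pack1, at (+55, 0, 0) mm in its frame
- pack2_end (a point): lower edge of the contact end of pack2, at (+55, 0, 0) mm in its frame
- pack3_end (a point): lower edge of the contact end of pack3, at (+55, 0, 0) mm in its frame
- charged1: charged battery pack with a green top, same size, weight and frame as the flat packs; at the start it sits in one of the cradles, 2 to 5 mm off the stops
- charged2: charged battery pack with a green top, same size, weight and frame as the flat packs; at the start it sits in one of the cradles, 2 to 5 mm off the stops
- tray: fixed blue open tray for charged packs, 160 (x) x 220 (y) x 25 high outside, walls and floor 5 thick, origin at the centre of its underside
- isolator: fixed isolator base, grey block 130 (x) x 80 (y) x 35 high, origin at the centre of its underside; red mark at its -x end (off), green mark at its +x end (on). The handle's hinge axis is parallel to its y, 45 above its underside, at x = 0
- handle (a joint): isolator handle angle: 0 = off (leaning 0.5 rad towards the isolator's -x, the red mark), 1.0 = on (leaning 0.5 rad to +x, the green mark). Its weight tips it over from the centre (0.5) to either end, where it rests; 1 to 3 N at the bar moves it. It starts on
- handle_bar (a point): middle of the red cross-bar of the handle: a bar 16 thick and 58 + 16 long along the isolator's y, carried 90 from the hinge by two steel arms 10 thick at y = -24 and +24; its middle is 124 mm above the table at the ends of the swing, 135 upright
- spraycan: red spray can, 54 mm across, 160 high; loose, to be left alone
- mug: white mug, 80 mm across, 90 high; loose, to be left alone
- tape: yellow tape roll, 90 mm across, 25 high; loose, to be left alone
- jar: amber jar, 60 mm across, 75 high; loose, to be left alone
- screwdriver: red-handled screwdriver, 180 long, lying flat; loose, to be left alone
- spanner: steel spanner, 160 long, lying flat; loose, to be left alone

How it is judged (in metres and radians):
On the way, in this order (a step that is already met when the one before it is completed fails the run):
1. the isolator is switched off (value of joint handle below 0.12 rad), for 0.2 s.
2. with the isolator off, both charged packs are in the tray and every flat pack is home in a cradle (value of joint handle below 0.12 rad and x of charged1 in the frame of tray between -0.06 and 0.06 m and y of charged1 in the frame of tray between -0.09 and 0.09 m and z of each of charged1, charged2 in the frame of tray below 0.015 m and angle between each of charged1, charged2's own z axis and vertical below 0.1 rad and x of charged2 in the frame of tray between -0.06 and 0.06 m and y of charged2 in the frame of tray between -0.09 and 0.09 m and ((x of pack1_end in the frame of seat1 between 0.0525 and 0.058 m and y of pack1_end in the frame of seat1 between -0.003 and 0.003 m and angle between the x axis of pack1 and the x axis of seat1, either way round below 0.04 rad and z of pack1_end in the frame of seat1 between -0.004 and 0.004 m and angle between pack1's own z axis and vertical below 0.06 rad) or (x of pack1_end in the frame of seat2 between 0.0525 and 0.058 m and y of pack1_end in the frame of seat2 between -0.003 and 0.003 m and angle between the x axis of pack1 and the x axis of seat2, either way round below 0.04 rad and z of pack1_end in the frame of seat2 between -0.004 and 0.004 m and angle between pack1's own z axis and vertical below 0.06 rad) or (x of pack1_end in the frame of seat3 between 0.0525 and 0.058 m and y of pack1_end in the frame of seat3 between -0.003 and 0.003 m and angle between the x axis of pack1 and the x axis of seat3, either way round below 0.04 rad and z of pack1_end in the frame of seat3 between -0.004 and 0.004 m and angle between pack1's own z axis and vertical below 0.06 rad)) and ((x of pack2_end in the frame of seat1 between 0.0525 and 0.058 m and y of pack2_end in the frame of seat1 between -0.003 and 0.003 m and angle between the x axis of pack2 and the x axis of seat1, either way round below 0.04 rad and z of pack2_end in the frame of seat1 between -0.004 and 0.004 m and angle between pack2's own z axis and vertical below 0.06 rad) or (x of pack2_end in the frame of seat2 between 0.0525 and 0.058 m and y of pack2_end in the frame of seat2 between -0.003 and 0.003 m and angle between the x axis of pack2 and the x axis of seat2, either way round below 0.04 rad and z of pack2_end in the frame of seat2 between -0.004 and 0.004 m and angle between pack2's own z axis and vertical below 0.06 rad) or (x of pack2_end in the frame of seat3 between 0.0525 and 0.058 m and y of pack2_end in the frame of seat3 between -0.003 and 0.003 m and angle between the x axis of pack2 and the x axis of seat3, either way round below 0.04 rad and z of pack2_end in the frame of seat3 between -0.004 and 0.004 m and angle between pack2's own z axis and vertical below 0.06 rad)) and ((x of pack3_end in the frame of seat1 between 0.0525 and 0.058 m and y of pack3_end in the frame of seat1 between -0.003 and 0.003 m and angle between the x axis of pack3 and the x axis of seat1, either way round below 0.04 rad and z of pack3_end in the frame of seat1 between -0.004 and 0.004 m and angle between pack3's own z axis and vertical below 0.06 rad) or (x of pack3_end in the frame of seat2 between 0.0525 and 0.058 m and y of pack3_end in the frame of seat2 between -0.003 and 0.003 m and angle between the x axis of pack3 and the x axis of seat2, either way round below 0.04 rad and z of pack3_end in the frame of seat2 between -0.004 and 0.004 m and angle between pack3's own z axis and vertical below 0.06 rad) or (x of pack3_end in the frame of seat3 between 0.0525 and 0.058 m and y of pack3_end in the frame of seat3 between -0.003 and 0.003 m and angle between the x axis of pack3 and the x axis of seat3, either way round below 0.04 rad and z of pack3_end in the frame of seat3 between -0.004 and 0.004 m and angle between pack3's own z axis and vertical below 0.06 rad))), for 0.2 s.
3. the isolator is switched on again (value of joint handle above 0.88 rad), for 0.2 s.
At the end, for the whole second after the job is handed in: Isolator on (over 0.88). Both charged packs upright on the tray floor. Each flat pack in a cradle, contact end within 2.5 mm of the contact block, within 3 mm of touching the rail, aligned within 0.04 rad, down on the plate within 4 mm, upright within 0.06 rad. All at rest (value of joint handle above 0.88 rad and x of charged1 in the frame of tray between -0.06 and 0.06 m and y of charged1 in the frame of tray between -0.09 and 0.09 m and z of each of charged1, charged2 in the frame of tray below 0.015 m and angle between each of charged1, charged2's own z axis and vertical below 0.1 rad and x of charged2 in the frame of tray between -0.06 and 0.06 m and y of charged2 in the frame of tray between -0.09 and 0.09 m and ((x of pack1_end in the frame of seat1 between 0.0525 and 0.058 m and y of pack1_end in the frame of seat1 between -0.003 and 0.003 m and angle between the x axis of pack1 and the x axis of seat1, either way round below 0.04 rad and z of pack1_end in the frame of seat1 between -0.004 and 0.004 m and angle between pack1's own z axis and vertical below 0.06 rad) or (x of pack1_end in the frame of seat2 between 0.0525 and 0.058 m and y of pack1_end in the frame of seat2 between -0.003 and 0.003 m and angle between the x axis of pack1 and the x axis of seat2, either way round below 0.04 rad and z of pack1_end in the frame of seat2 between -0.004 and 0.004 m and angle between pack1's own z axis and vertical below 0.06 rad) or (x of pack1_end in the frame of seat3 between 0.0525 and 0.058 m and y of pack1_end in the frame of seat3 between -0.003 and 0.003 m and angle between the x axis of pack1 and the x axis of seat3, either way round below 0.04 rad and z of pack1_end in the frame of seat3 between -0.004 and 0.004 m and angle between pack1's own z axis and vertical below 0.06 rad)) and ((x of pack2_end in the frame of seat1 between 0.0525 and 0.058 m and y of pack2_end in the frame of seat1 between -0.003 and 0.003 m and angle between the x axis of pack2 and the x axis of seat1, either way round below 0.04 rad and z of pack2_end in the frame of seat1 between -0.004 and 0.004 m and angle between pack2's own z axis and vertical below 0.06 rad) or (x of pack2_end in the frame of seat2 between 0.0525 and 0.058 m and y of pack2_end in the frame of seat2 between -0.003 and 0.003 m and angle between the x axis of pack2 and the x axis of seat2, either way round below 0.04 rad and z of pack2_end in the frame of seat2 between -0.004 and 0.004 m and angle between pack2's own z axis and vertical below 0.06 rad) or (x of pack2_end in the frame of seat3 between 0.0525 and 0.058 m and y of pack2_end in the frame of seat3 between -0.003 and 0.003 m and angle between the x axis of pack2 and the x axis of seat3, either way round below 0.04 rad and z of pack2_end in the frame of seat3 between -0.004 and 0.004 m and angle between pack2's own z axis and vertical below 0.06 rad)) and ((x of pack3_end in the frame of seat1 between 0.0525 and 0.058 m and y of pack3_end in the frame of seat1 between -0.003 and 0.003 m and angle between the x axis of pack3 and the x axis of seat1, either way round below 0.04 rad and z of pack3_end in the frame of seat1 between -0.004 and 0.004 m and angle between pack3's own z axis and vertical below 0.06 rad) or (x of pack3_end in the frame of seat2 between 0.0525 and 0.058 m and y of pack3_end in the frame of seat2 between -0.003 and 0.003 m and angle between the x axis of pack3 and the x axis of seat2, either way round below 0.04 rad and z of pack3_end in the frame of seat2 between -0.004 and 0.004 m and angle between pack3's own z axis and vertical below 0.06 rad) or (x of pack3_end in the frame of seat3 between 0.0525 and 0.058 m and y of pack3_end in the frame of seat3 between -0.003 and 0.003 m and angle between the x axis of pack3 and the x axis of seat3, either way round below 0.04 rad and z of pack3_end in the frame of seat3 between -0.004 and 0.004 m and angle between pack3's own z axis and vertical below 0.06 rad)) and linear speed of each of pack1, pack2, pack3, charged1, charged2 below 0.02 m/s).
It fails at once if the fingers touch a pack while the isolator is on (value of joint handle above 0.5 rad and (contact force between the fingers and pack1 above 1 N or contact force between the fingers and pack2 above 1 N or contact force between the fingers and pack3 above 1 N or contact force between the fingers and charged1 above 1 N or contact force between the fingers and charged2 above 1 N)).
It fails at once if a bystander is moved more than 50 mm (distance of any of spraycan, mug, tape, jar, screwdriver, spanner from where it was at the start of the episode above 0.05 m).
Of pack1, pack2, pack3 only 2 to 3 are there at a start; the rules pass over those that are not, and their reading is None.
At some moment in a run one of pack1, pack2, pack3 may be knocked a few centimetres aside while the robot is not near it.
It also fails if it takes over 210 s, if anything falls off the work surface, if the arm or the gripper's body presses on something with over 40 N, if the wrist force passes 120 N, or if a joint passes its speed limit or range.

## Working session

There is one attempt and no reset: what is moved stays moved. The work goes in short steps, Python scripts to look and compute and a tool call to move; the robot and the scene stay as the last step left them, time stands still between calls to the robot, and variables do not carry over. Pictures are saved under pics/ and viewed, at most 14 in all, crops included, and the job is handed in when it is done.

Besides the shell and the picture viewer there is one more tool, called after "Emit:" by a JSON object that holds its "method" and its "body". servo_tool: Moves the arm, as the interface text tells. Shifts and turns lie within -1 to 1; 1 stands for 0.5 m of shift or 90 degrees of turn. Its arguments: {"type":"object","properties":{"rows":{"type":"array","items":{"type":"array","items":{"type":"array","items":{"type":"number"}}}},"newtons":{"type":"number"}},"required":["rows"]}

```bash
ls; mkdir -p pics
cat > h.py <<'E'
import numpy as np, cv2
from scipy.spatial.transform import Rotation as R
from plant import ctrl
def pose(name):
    """camera->world R,t"""
    i=ctrl.camera_info(name)
    if 'hand_eye' in i:
        o=ctrl.get_obs(); T=np.eye(4); T[:3,:3]=R.from_quat(o['ee_rot']).as_matrix(); T[:3,3]=o['tcp_pos']
        M=T@np.array(i['hand_eye']); return M[:3,:3],M[:3,3],i
    Rm=R.from_rotvec(np.array(i['rvec']).ravel()).as_matrix()
    return Rm.T,-Rm.T@np.array(i['tvec']).ravel(),i
def slopes(uv,i):
    d=(np.asarray(uv,float).reshape(-1,2)-[i['cx'],i['cy']])/[i['fx'],i['fy']]
    s=d.copy()
    for _ in range(10): s=d/(1+i['k1']*(s**2).sum(1,keepdims=True))
    return s
def onplane(uv,z,P):
    Rm,t,i=P; s=slopes(uv,i); r=np.c_[s,np.ones(len(s))]@Rm.T
    return t+r*((z-t[2])/r[:,2])[:,None]
def cloud(dep,P):
    Rm,t,i=P; v,u=np.mgrid[0:480,0:640]
    s=slopes(np.c_[u.ravel(),v.ravel()],i)
    d=dep.ravel()[:,None]
    return (np.c_[s*d,d]@Rm.T+t).reshape(480,640,3)
def project(p,P):
    Rm,t,i=P; c=(np.asarray(p,float).reshape(-1,3)-t)@Rm; s=c[:,:2]/c[:,2:]
    s=s*(1+i['k1']*(s**2).sum(1,keepdims=True)); return s*[i['fx'],i['fy']]+[i['cx'],i['cy']]
def grab(name,save=None):
    P=pose(name); im,d=ctrl.camera(name)
    if save: cv2.imwrite(f'pics/{save}.png',im)
    return im,d,P
E
python3 - <<'E'
from h import *
for n in ('scene','side','wrist'):
    im,d,P=grab(n,n+'0'); print(n,P[1].round(),P[0][:,2].round(2),P[2]['fx'],P[2]['k1'],d.min(),d.max())
    np.savez(f'{n}0.npz',im=im,d=d)
o=ctrl.get_obs(); print(o['ee_rot'],o['opening'],o['time'],o['force'])
print(ctrl.camera_info('wrist')['hand_eye'])
E
```

```text
pics
scene [1251.  349. 1136.] [-0.54 -0.27 -0.79] 479.9282944676827 -0.0847573282905296 0.0 3647.2673
side [  -94. -1223.  1088.] [ 0.37  0.72 -0.58] 529.2129982991663 0.003585523682191769 0.0 3999.973
wrist [ 76. 625. 373.] [ 0.28 -0.07 -0.96] 420.12943883556386 -0.03647880446945244 0.0 1119.1445
[ 1.18622030e-01  9.92939059e-01 -8.99004666e-04 -1.73789659e-04] 85.41439706288786 0.15 [ 0.05447561  0.04024953 -0.76700739]
[[-2.36342740e-04 -9.57334041e-01 -2.88983525e-01  7.29095958e+01]
 [ 9.99999964e-01 -1.90211278e-04 -1.87716586e-04  6.24408839e-01]
 [ 1.24739552e-04 -2.88983559e-01  9.57334052e-01 -1.42692032e+02]
 [ 0.00000000e+00  0.00000000e+00  0.00000000e+00  1.00000000e+00]]
```

View pics/scene0.png

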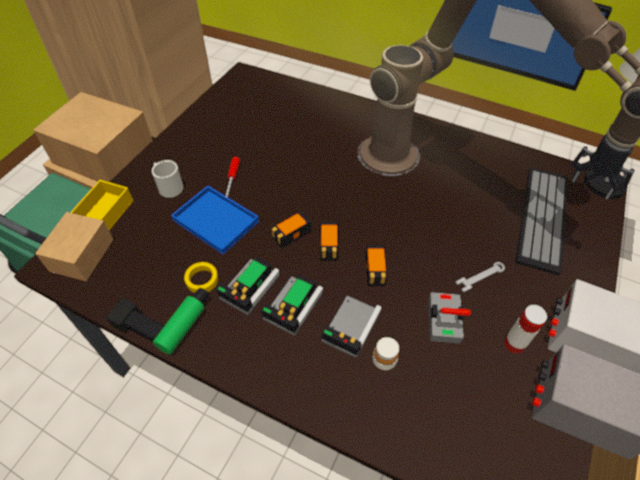

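View pics/side0.png

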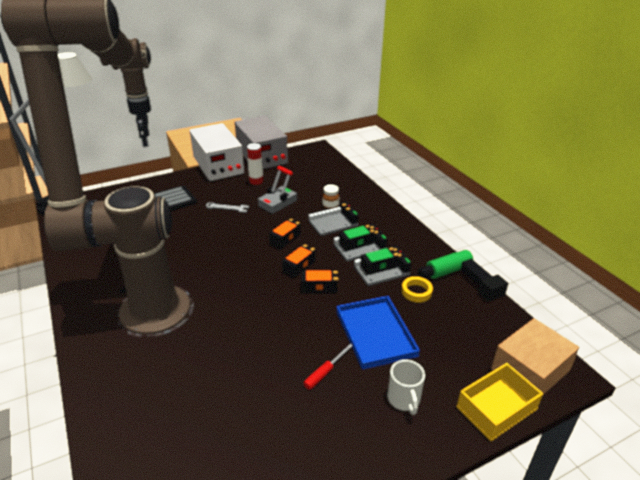

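The scene view shows orange packs near (291,229), (329,241) and (376,265). Greens are in cradles at (252,274) and (296,292), the empty cradle is at (352,322), the tray at (215,218) and the isolator at (447,315). The side view agrees.

```bash
cat >> h.py <<'E'
def mask(im,c):
    h=cv2.cvtColor(im,cv2.COLOR_BGR2HSV); H,S,V=[h[...,k].astype(int) for k in range(3)]
    return {'orange':(H>6)&(H<20)&(S>170)&(V>120),'green':(H>45)&(H<75)&(S>140)&(V>60),
     'blue':(H>100)&(H<125)&(S>150)&(V>60),'red':((H<6)|(H>174))&(S>150)&(V>90)}[c].astype(np.uint8)
def rects(im,P,c,z,amin=60):
    m=cv2.morphologyEx(mask(im,c),cv2.MORPH_OPEN,np.ones((2,2),np.uint8))
    out=[]
    for k in cv2.findContours(m,cv2.RETR_EXTERNAL,cv2.CHAIN_APPROX_NONE)[0]:
        if cv2.contourArea(k)<amin: continue
        p=onplane(k.reshape(-1,2),z,P)[:,:2].astype(np.float32)
        (cx,cy),(w,h),a=cv2.minAreaRect(p)
        if w<h: w,h,a=h,w,a+90
        a=(a+90)%180-90
        out.append((round(cx,1),round(cy,1),round(w),round(h),round(a,1),tuple(k.reshape(-1,2).mean(0).round().astype(int).tolist())))
    return out
E
python3 - <<'E'
from h import *
for n in ('scene','side'):
    f=np.load(n+'0.npz'); P=pose(n); im=f['im']
    C=cloud(f['d'],P)
    for c,z in (('orange',50),('green',62),('blue',25),('red',124)):
        print(n,c)
        for r in rects(im,P,c,z,25): 
            u,v=r[5]; print(r, C[v,u].round())
E
```

```text
scene orange
(752.5, 279.1, 35, 10, -82.6, (385, 362)) [753. 280.  51.]
(479.9, 148.7, 81, 47, 22.8, (377, 260)) [482. 148.  54.]
(460.0, -7.4, 82, 47, 26.2, (330, 236)) [462.  -7.  52.]
(471.3, -125.3, 80, 50, -26.6, (292, 225)) [ 474. -125.   51.]
scene green
(894.8, -219.7, 163, 63, 0.0, (179, 326)) [ 896. -225.   51.]
(679.9, 6.3, 79, 46, -2.6, (299, 294)) [683.   9.  66.]
(681.8, -132.4, 79, 47, -4.5, (253, 274)) [ 680. -133.   61.]
scene blue
(535.7, -359.7, 236, 172, 79.5, (216, 219)) [ 526. -368.    7.]
scene red
(730.7, 620.7, 20, 17, -4.4, (537, 403)) [695. 639.  52.]
(697.9, 620.8, 21, 16, 11.5, (541, 390)) [660. 641.  53.]
(628.8, 543.0, 37, 17, 82.2, (514, 350)) [564. 564.  18.]
(545.8, 620.2, 20, 15, -10.8, (553, 333)) [497. 638.  57.]
(512.2, 620.6, 19, 17, 9.2, (555, 323)) [460. 639.  50.]
(548.5, 563.5, 51, 38, 74.9, (530, 325)) [565. 559. 150.]
(591.2, 393.7, 72, 19, -64.1, (457, 312)) [595. 394. 132.]
(561.9, 357.5, 25, 9, -63.9, (446, 297)) [502. 357.  39.]
(406.1, -358.9, 92, 28, 22.5, (234, 168)) [ 321. -431.   23.]
side orange
(467.8, -132.5, 79, 47, -26.4, (319, 276)) [ 467. -134.   51.]
(458.2, -14.2, 83, 51, 25.8, (300, 255)) [458. -18.  53.]
(479.5, 141.9, 90, 53, 26.9, (286, 228)) [481. 143.  50.]
side green
(851.6, -271.9, 181, 75, 1.0, (449, 264)) [ 862. -257.   45.]
(677.0, -141.9, 81, 54, -5.4, (380, 256)) [ 675. -146.   64.]
(674.9, -3.4, 83, 54, -0.1, (357, 233)) [671. -10.  67.]
side blue
(520.2, -381.0, 241, 171, 79.1, (377, 333)) [ 525. -377.    7.]
side red
(271.5, -519.9, 90, 28, 21.2, (319, 375)) [ 309. -446.   22.]
(588.9, 389.1, 86, 31, -78.3, (285, 171)) [586. 384. 125.]
(535.2, 559.4, 76, 48, 69.3, (255, 155)) [527. 536. 135.]
```

Emit:
{"method": "servo_tool", "body": {"rows": [[[0.1, -0.07, 0, 0, 0, 0.05, -1], [0.2, -0.14, 0, 0, 0, 0.1, -1], [0.3, -0.2, 0, 0, 0, 0.15, -1], [0.4, -0.27, 0, 0, 0, 0.15, -1], [0.5, -0.34, 0, 0, 0, 0.15, -1], [0.6, -0.41, 0, 0, 0, 0.15, -1], [0.7, -0.47, 0, 0, 0, 0.15, -1], [0.7, -0.47, 0, 0, 0, 0.15, -1], [0.7, -0.47, 0, 0, 0, 0.15, -1]]], "newtons": 60}}

```text
time: 1.27
tcp_pos: [496.7, 372.2, 230.6]
ee_rot: [0.002, 1.0, -0.0, -0.001]
force: [0.5, 0.3, 0.0]
opening: 0.4
grip_force: 0.0
```

Run:
```python
from h import *
im,d,P=grab('wrist','iso1'); np.savez('iso1.npz',im=im,d=d)
print(ctrl.get_obs()['tcp_pos'])
C=cloud(d,P)
for c,z in (('red',124),('red',35),('green',35)):
    for r in rects(im,P,c,z): u,v=r[5]; print(c,z,r,C[v,u].round())
```

```text
[496.15519161 372.73539579 230.73702678]
red 124 (627.9, 576.2, 21, 17, 88.4, (606, 408)) [687. 634.  53.]
red 124 (601.7, 576.1, 21, 16, 88.7, (614, 376)) [652. 634.  53.]
red 124 (582.4, 417.1, 19, 17, 21.0, (390, 354)) [578. 415. 130.]
red 124 (541.8, 554.2, 66, 45, -6.4, (606, 294)) [527. 539. 149.]
red 124 (496.4, 495.1, 37, 19, -32.8, (522, 233)) [523. 541.  31.]
red 124 (481.2, 360.8, 21, 9, -69.4, (305, 210)) [501. 356.  36.]
red 35 (700.6, 648.7, 29, 22, 88.4, (606, 408)) [687. 634.  53.]
red 35 (665.0, 648.7, 29, 21, 88.7, (614, 376)) [652. 634.  53.]
red 35 (638.8, 432.9, 26, 23, 21.0, (390, 354)) [578. 415. 130.]
red 35 (583.8, 618.9, 90, 61, -6.4, (606, 294)) [527. 539. 149.]
red 35 (522.2, 538.8, 50, 26, -32.8, (522, 233)) [523. 541.  31.]
red 35 (501.6, 356.5, 28, 12, -69.4, (305, 210)) [501. 356.  36.]
```

View pics/iso1.png

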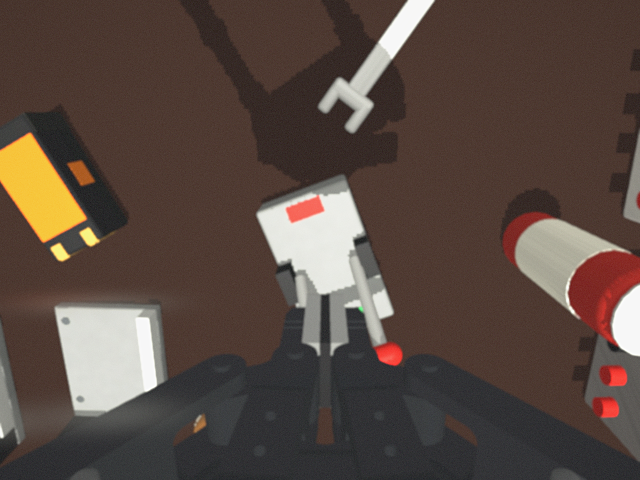

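The view shows the red mark at (305,210), with the isolator x axis about 21° from world x. The bar end is at (390,354), partly behind the gripper.

Emit:
{"method": "servo_tool", "body": {"rows": [[[0.1, 0.03, 0, 0, 0, 0.1, -1], [0.2, 0.06, 0, 0, 0, 0.2, -1], [0.272, 0.075, 0, 0, 0, 0.233, -1], [0.272, 0.075, -0.1, 0, 0, 0.233, -1], [0.272, 0.075, -0.2, 0, 0, 0.233, -1], [0.272, 0.075, -0.245, 0, 0, 0.233, -1], [0.272, 0.075, -0.245, 0, 0, 0.233, -1], [0.22, 0.055, -0.245, 0, 0, 0.233, -1]]]}}

```text
time: 2.33
tcp_pos: [609.8, 401.9, 111.8]
ee_rot: [-0.181, 0.983, 0.001, 0.003]
force: [0.1, -0.5, 0.8]
opening: -0.1
grip_force: 0.0
```

Emit:
{"method": "servo_tool", "body": {"rows": [[[-0.025, -0.01, 0, 0, 0, 0, -1], [-0.05, -0.02, 0, 0, 0, 0, -1], [-0.075, -0.03, 0, 0, 0, 0, -1], [-0.1, -0.038, 0, 0, 0, 0, -1], [-0.125, -0.048, 0, 0, 0, 0, -1], [-0.144, -0.055, 0, 0, 0, 0, -1], [-0.144, -0.055, 0, 0, 0, 0, -1], [-0.144, -0.055, 0, 0, 0, 0, -1]]]}}

```text
time: 3.32
tcp_pos: [535.6, 372.6, 108.9]
ee_rot: [-0.181, 0.984, 0.0, 0.0]
force: [0.4, 0.5, -0.3]
opening: 0.1
grip_force: 0.0
```

Emit:
{"method": "servo_tool", "body": {"rows": [[[0, 0, 0.1, 0, 0, 0, -1], [0, 0, 0.2, 0, 0, 0, -1], [-0.05, -0.1, 0.3, 0, 0, 0, 0], [-0.1, -0.2, 0.4, 0, 0, -0.1, 1], [-0.1, -0.3, 0.4, 0, 0, -0.2, 1], [-0.1, -0.4, 0.4, 0, 0, -0.233, 1], [-0.1, -0.5, 0.4, 0, 0, -0.233, 1], [-0.1, -0.6, 0.4, 0, 0, -0.233, 1], [-0.1, -0.6, 0.4, 0, 0, -0.233, 1]]]}}

```text
time: 4.45
tcp_pos: [485.8, 69.5, 309.3]
ee_rot: [0.004, 1.0, -0.0, 0.001]
force: [0.3, 1.4, 0.1]
opening: 85.3
grip_force: 0.0
```

Run:
```python
from h import *
for n in('scene','wrist'):
    im,d,P=grab(n,n+'1'); np.savez(n+'1.npz',im=im,d=d)
    print(n,ctrl.get_obs()['tcp_pos'],ctrl.get_obs()['time'])
    for c,z in (('red',124),('orange',50),('green',62)):
        for r in rects(im,P,c,z): print(c,z,r)
```

```text
scene [485.77334826  71.17202691 309.17079149] 4.5
red 124 (548.5, 563.5, 51, 38, 74.9, (530, 325))
red 124 (510.0, 359.6, 71, 23, -71.5, (453, 282))
red 124 (404.1, -359.6, 97, 28, 22.5, (234, 168))
orange 50 (479.9, 148.7, 81, 47, 22.8, (377, 261))
orange 50 (459.9, -7.4, 82, 47, 26.2, (330, 236))
orange 50 (471.3, -125.3, 80, 50, -26.6, (292, 225))
green 62 (894.4, -219.4, 162, 62, 0.1, (179, 325))
green 62 (680.0, 6.2, 79, 46, -2.6, (299, 294))
green 62 (681.5, -132.5, 79, 46, -5.3, (253, 275))
wrist [485.73237466  72.21461021 309.08427347] 4.55
red 124 (520.9, 329.6, 16, 10, 12.2, (635, 246))
red 124 (482.9, 296.4, 23, 10, -69.0, (603, 202))
orange 50 (481.4, -96.4, 23, 7, -26.2, (151, 186))
orange 50 (449.4, 16.7, 19, 4, 24.7, (266, 152))
orange 50 (454.4, 131.2, 41, 16, -65.8, (388, 153))
orange 50 (472.2, -128.2, 77, 46, -26.2, (118, 176))
orange 50 (442.8, 0.2, 30, 10, 24.5, (251, 145))
green 62 (827.4, -216.2, 42, 12, -88.5, (89, 476))
green 62 (748.1, -42.1, 20, 7, -89.9, (225, 422))
green 62 (735.0, 121.9, 20, 7, 89.4, (371, 413))
green 62 (681.1, 2.8, 77, 45, -2.1, (262, 370))
green 62 (663.4, -141.9, 40, 30, -5.5, (122, 352))
green 62 (589.3, 373.5, 26, 11, -70.1, (619, 291))
```

View pics/wrist1.png

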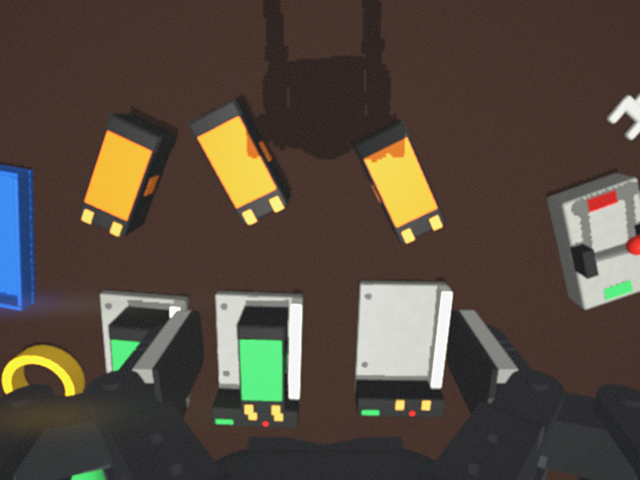

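The isolator is off. The wrist view shows three flat packs at (130,175), (240,160) and (400,180), all with contacts pointing +x. The cradles are at the bottom, with rails on their +y side. I'll move forward to see the cradles without the fingers in the way.

Emit:
{"method": "servo_tool", "body": {"rows": [[[0.1, -0.04, 0, 0, 0, 0, 1], [0.2, -0.08, 0, 0, 0, 0, 1], [0.3, -0.12, 0, 0, 0, 0, 1], [0.4, -0.154, 0, 0, 0, 0, 1], [0.41, -0.154, 0, 0, 0, 0, 1], [0.41, -0.154, 0, 0, 0, 0, 1]]]}}

```text
time: 5.3
tcp_pos: [690.1, -2.9, 307.8]
ee_rot: [0.0, 1.0, 0.0, -0.001]
force: [0.1, -0.2, 0.1]
opening: 85.5
grip_force: 0.0
```

```bash
cat >> h.py <<'E'
def tops(C,box,z0,z1,amin=300,img=None):
    """minAreaRects of blobs whose height is z0..z1, in world box x0,x1,y0,y1"""
    x0,x1,y0,y1=box
    m=((C[...,2]>z0)&(C[...,2]<z1)&(C[...,0]>x0)&(C[...,0]<x1)&(C[...,1]>y0)&(C[...,1]<y1)).astype(np.uint8)
    m=cv2.morphologyEx(m,cv2.MORPH_OPEN,np.ones((3,3),np.uint8)); out=[]
    for k in cv2.findContours(m,cv2.RETR_EXTERNAL,cv2.CHAIN_APPROX_NONE)[0]:
        if cv2.contourArea(k)<amin: continue
        q=k.reshape(-1,2); p=C[q[:,1],q[:,0],:2].astype(np.float32)
        (cx,cy),(w,h),a=cv2.minAreaRect(p)
        if w<h: w,h,a=h,w,a+90
        out.append((round(cx,1),round(cy,1),round(w),round(h),round((a+90)%180-90,1),int(cv2.contourArea(k))))
    return out
E
python3 - <<'E'
from h import *
im,d,P=grab('wrist','cr1'); np.savez('cr1.npz',im=im,d=d,R=P[0],t=P[1])
print(ctrl.get_obs()['tcp_pos'])
C=cloud(d,P); B=(550,850,-260,260)
for a,b in((40,80),(22,36),(7,17),(-6,5)): print(a,b,tops(C,B,a,b))
for r in rects(im,P,'green',62): print(r)
f=np.load('wrist1.npz')
E
```

```text
[689.60418154  -2.90754772 308.37584847]
40 80 [(810.0, -237.2, 80, 46, 0.3, 2286), (738.9, 157.1, 100, 25, 88.4, 2336), (726.1, 251.1, 53, 18, 0.0, 1554), (694.9, -9.1, 139, 100, -2.8, 8475), (695.6, -146.9, 138, 99, -5.3, 8907)]
22 36 [(803.6, -221.4, 91, 29, 29.0, 518), (730.0, -247.2, 76, 25, 0.2, 730), (686.3, -105.0, 135, 19, -6.1, 1501), (679.3, 35.6, 125, 12, -2.8, 1398), (669.6, 201.5, 131, 41, -15.4, 1788)]
7 17 [(677.5, -14.5, 126, 88, -3.0, 4251), (677.5, -153.3, 127, 84, -5.2, 2218), (665.5, 153.8, 129, 90, -1.8, 10470)]
-6 5 [(700.0, -0.0, 520, 300, 90.0, 126437)]
(845.9, -221.0, 93, 58, -0.8, (113, 334))
(753.2, -44.8, 19, 6, 88.6, (281, 257))
(752.0, -181.4, 20, 7, 85.0, (143, 256))
(741.3, 119.6, 20, 6, 89.9, (450, 245))
(681.9, -105.2, 18, 5, -4.1, (215, 184))
(681.9, -136.6, 76, 45, -5.2, (181, 183))
(680.5, 2.9, 75, 45, -1.8, (330, 181))
```

View pics/cr1.png

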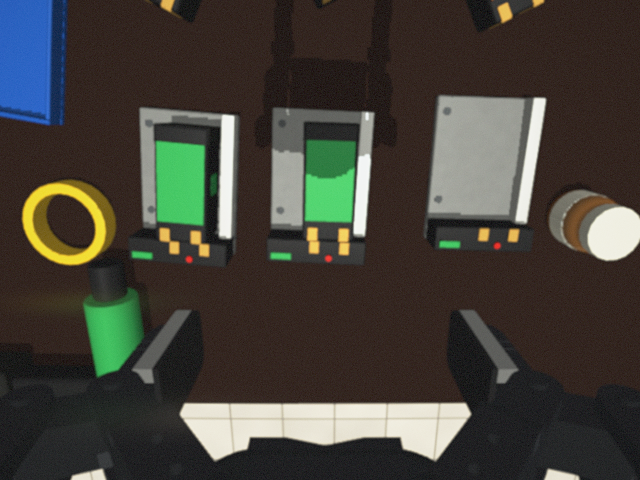

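The tops and edges in this view give the cradle frames:
- **c1:** (690,-147), yaw -5.3°
- **c2:** (690,-9), yaw -2.9°
- **c3:** (677,159), yaw -1.6°

Next I'll grasp the first charged pack at (682,-137).

Emit:
{"method": "servo_tool", "body": {"rows": [[[-0.008, -0.1, -0.05, 0, 0, -0.02, 1], [-0.016, -0.2, -0.12, 0, 0, -0.04, 1], [-0.016, -0.267, -0.2, 0, 0, -0.058, 1], [-0.016, -0.267, -0.32, 0, 0, -0.058, 1], [-0.016, -0.267, -0.44, 0, 0, -0.058, 1], [-0.016, -0.267, -0.51, 0, 0, -0.058, 1], [-0.016, -0.267, -0.552, 0, 0, -0.058, 1], [-0.016, -0.267, -0.552, 0, 0, -0.058, 1]]]}}

```text
time: 6.35
tcp_pos: [681.0, -137.0, 32.1]
ee_rot: [0.046, 0.999, 0.0, -0.001]
force: [0.9, 0.3, -0.6]
opening: 85.3
grip_force: 0.0
```

Emit:
{"method": "servo_tool", "body": {"rows": [[[0, 0, 0, 0, 0, 0, -1], [0, 0, 0, 0, 0, 0, -1], [0, 0, 0, 0, 0, 0, -1], [0, 0, 0, 0, 0, 0, -1], [0, 0, 0, 0, 0, 0, -1]]], "newtons": 60}}

```text
time: 6.98
tcp_pos: [684.5, -138.4, 35.7]
ee_rot: [0.047, 0.999, -0.0, 0.002]
force: [-0.2, 1.2, 6.5]
opening: 48.8
grip_force: 66.6
```

Run:
```python
from h import *
f=np.load('wrist1.npz'); R0=R.from_quat([0.004,1,0,0.001]).as_matrix()
T=np.eye(4);T[:3,:3]=R0;T[:3,3]=[485.7,71.2,309.1]
i=ctrl.camera_info('wrist');M=T@np.array(i['hand_eye']);P=(M[:3,:3],M[:3,3],i)
C=cloud(f['d'],P)
print(tops(C,(380,580,-220,220),40,65))
print(ctrl.get_obs()['tcp_pos'],ctrl.get_obs()['opening'])
f=np.load('scene0.npz');C=cloud(f['d'],pose('scene'))
print('tray',tops(C,(420,660,-500,-240),10,40)); print('mug',tops(C,(250,600,-700,-450),60,110,20))
```

```text
[(482.5, 146.1, 111, 51, 26.2, 5742), (473.2, -129.0, 112, 52, -25.8, 5984), (461.3, -10.2, 111, 52, 25.3, 6046)]
[ 684.47766694 -138.39857806   35.71075564] 48.77776971004052
tray []
mug [(480.0, -590.2, 99, 81, -69.1, 469)]
```

Emit:
{"method": "servo_tool", "body": {"rows": [[[0, 0, 0.1, 0, 0, 0, -1], [0, 0, 0.2, 0, 0, 0, -1], [-0.05, -0.09, 0.24, 0, 0, -0.03, -1], [-0.11, -0.19, 0.24, 0, 0, -0.06, -1], [-0.17, -0.29, 0.24, 0, 0, -0.06, -1], [-0.23, -0.39, 0.24, 0, 0, -0.06, -1], [-0.29, -0.49, 0.24, 0, 0, -0.06, -1], [-0.325, -0.554, 0.22, 0, 0, -0.06, -1], [-0.325, -0.554, 0.14, 0, 0, -0.06, -1], [-0.325, -0.554, 0.08, 0, 0, -0.06, -1]]]}}

```text
time: 8.22
tcp_pos: [517.6, -414.9, 70.4]
ee_rot: [0.095, 0.996, 0.001, -0.001]
force: [-0.2, -0.1, -4.6]
opening: 48.7
grip_force: 65.3
```

Run:
```python
from h import *
o=ctrl.get_obs(); print(o['tcp_pos'],o['opening'],o['grip_force'])
im,d,P=grab('wrist','tr1'); C=cloud(d,P)
print(tops(C,(400,680,-500,-240),15,35)); print(rects(im,P,'blue',25))
```

```text
[ 517.60965846 -414.90128911   70.35352894] 48.73288779704344 65.31838417053223
[(563.5, -269.7, 128, 13, -12.4, 3860), (459.0, -388.2, 233, 100, -72.3, 8231)]
[(597.6, -386.9, 13, 5, -7.7, (403, 400)), (583.1, -468.5, 15, 5, -13.9, (249, 402)), (528.4, -369.5, 219, 160, 79.3, (454, 191))]
```

View pics/tr1.png

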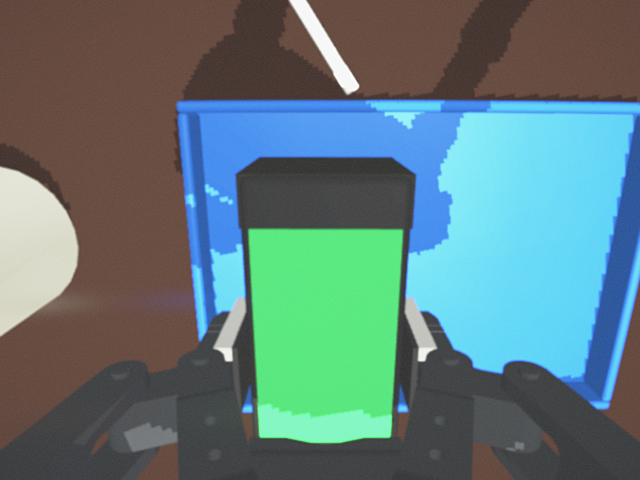

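The tray is confirmed, with its rim at (180..640,100..405) and the held pack above its left half. I'll lower it, release, and go to the second charged pack.

Emit:
{"method": "servo_tool", "body": {"rows": [[[0, 0, -0.04, 0, 0, 0, -1], [0, 0, -0.07, 0, 0, 0, -1], [0, 0, -0.081, 0, 0, 0, -1], [0, 0, -0.081, 0, 0, 0, -1], [0, 0, -0.081, 0, 0, 0, 0.53], [0, 0, -0.081, 0, 0, 0, 0.53], [0, 0, -0.081, 0, 0, 0, 0.53], [0, 0, 0.02, 0, 0, 0, 0.53], [0, 0, 0.14, 0, 0, 0, 0.53], [0.05, 0.09, 0.2, 0, 0, 0, 1]]]}}

```text
time: 9.52
tcp_pos: [546.0, -374.3, 178.2]
ee_rot: [0.096, 0.995, -0.003, 0.003]
force: [1.0, 0.2, -0.2]
opening: 81.1
grip_force: 0.0
```

Emit:
{"method": "servo_tool", "body": {"rows": [[[0.04, 0.11, 0.1, 0, 0, 0.05, 1], [0.08, 0.22, 0.15, 0, 0, 0.098, 1], [0.12, 0.33, 0.15, 0, 0, 0.098, 1], [0.16, 0.44, 0.15, 0, 0, 0.098, 1], [0.2, 0.55, 0.15, 0, 0, 0.098, 1], [0.24, 0.66, 0.15, 0, 0, 0.098, 1], [0.27, 0.74, 0.1, 0, 0, 0.098, 1], [0.274, 0.744, 0, 0, 0, 0.098, 1], [0.274, 0.744, -0.04, 0, 0, 0.098, 1], [0.274, 0.744, -0.04, 0, 0, 0.098, 1]]]}}

```text
time: 10.78
tcp_pos: [680.1, 1.5, 150.8]
ee_rot: [0.017, 1.0, 0.0, -0.002]
force: [0.3, 0.4, 0.6]
opening: 85.6
grip_force: 0.0
```

Run:
```python
from h import *
im,d,P=grab('wrist'); print(ctrl.get_obs()['tcp_pos'],ctrl.get_obs()['ee_rot'])
print(rects(im,P,'green',62))
im,d,P=grab('side','s2'); print(rects(im,P,'green',55),rects(im,P,'orange',50))
```

```text
[681.72333335   1.06995846 153.02268812] [ 1.73083726e-02  9.99850185e-01 -7.24556506e-05 -1.48979946e-04]
[(748.8, -178.4, 20, 7, 85.2, (47, 355)), (749.6, -44.1, 20, 6, 88.3, (256, 352)), (738.4, 117.5, 20, 7, 87.6, (514, 327)), (700.9, 1.7, 45, 34, 88.2, (327, 279)), (666.4, 3.0, 48, 44, -1.8, (326, 216))]
[(514.0, -420.2, 81, 45, -10.7, (384, 332)), (858.0, -265.4, 182, 76, 1.0, (449, 264)), (682.6, 3.8, 78, 55, -0.1, (358, 233))] [(469.0, -133.2, 76, 47, -26.4, (319, 276)), (455.3, -16.7, 77, 44, 27.9, (300, 256)), (482.2, 143.8, 96, 52, 27.2, (286, 228))]
```

Emit:
{"method": "servo_tool", "body": {"rows": [[[0, 0.003, -0.12, 0, 0, 0, 1], [0, 0.003, -0.2, 0, 0, 0, 1], [0, 0.003, -0.23, 0, 0, 0, 1], [0, 0.003, -0.23, 0, 0, 0, 1], [0, 0.003, -0.23, 0, 0, 0, -1], [0, 0.003, -0.23, 0, 0, 0, -1], [0, 0.003, -0.23, 0, 0, 0, -1], [0, 0.003, -0.23, 0, 0, 0, -1], [0, 0.003, -0.23, 0, 0, 0, -1]]], "newtons": 60}}

```text
time: 12.0
tcp_pos: [684.2, 2.8, 40.9]
ee_rot: [0.017, 1.0, -0.001, 0.003]
force: [0.3, -1.9, 5.7]
opening: 48.6
grip_force: 66.6
```

Emit:
{"method": "servo_tool", "body": {"rows": [[[0, 0, 0.1, 0, 0, 0, -1], [0, 0, 0.2, 0, 0, 0, -1], [-0.04, -0.1, 0.24, 0, 0, -0.03, -1], [-0.09, -0.21, 0.24, 0, 0, -0.06, -1], [-0.14, -0.32, 0.24, 0, 0, -0.099, -1], [-0.19, -0.43, 0.24, 0, 0, -0.099, -1], [-0.24, -0.54, 0.24, 0, 0, -0.099, -1], [-0.29, -0.656, 0.22, 0, 0, -0.099, -1], [-0.29, -0.656, 0.14, 0, 0, -0.099, -1], [-0.29, -0.656, 0.08, 0, 0, -0.099, -1]]]}}

```text
time: 13.25
tcp_pos: [535.1, -325.2, 76.3]
ee_rot: [0.096, 0.995, 0.001, -0.001]
force: [-0.3, 0.5, -3.6]
opening: 48.8
grip_force: 65.4
```

Emit:
{"method": "servo_tool", "body": {"rows": [[[0, 0, -0.04, 0, 0, 0, -1], [0, 0, -0.07, 0, 0, 0, -1], [0, 0, -0.081, 0, 0, 0, -1], [0, 0, -0.081, 0, 0, 0, -1], [0, 0, -0.081, 0, 0, 0, 0.53], [0, 0, -0.081, 0, 0, 0, 0.53], [0, 0, -0.081, 0, 0, 0, 0.53], [0, 0, 0.02, 0, 0, 0, 0.53], [0, 0, 0.14, 0, 0, 0, 0.53], [0, 0.08, 0.25, 0, 0, 0, 1]]]}}

```text
time: 14.5
tcp_pos: [537.7, -290.0, 201.6]
ee_rot: [0.096, 0.995, -0.001, 0.002]
force: [0.5, 0.5, -0.4]
opening: 81.0
grip_force: 0.0
```

Emit:
{"method": "servo_tool", "body": {"rows": [[[-0.02, 0.1, 0.1, 0, 0, 0.1, 1], [-0.04, 0.2, 0.12, 0, 0, 0.119, 1], [-0.07, 0.3, 0.12, 0, 0, 0.119, 1], [-0.1, 0.42, 0.12, 0, 0, 0.119, 1], [-0.12, 0.54, 0.12, 0, 0, 0.119, 1], [-0.14, 0.64, 0.12, 0, 0, 0.119, 1], [-0.14, 0.64, 0.12, 0, 0, 0.119, 1], [-0.14, 0.64, 0.12, 0, 0, 0.119, 1]]]}}

```text
time: 15.5
tcp_pos: [467.0, 31.9, 258.8]
ee_rot: [0.001, 1.0, -0.0, 0.001]
force: [0.4, 0.1, 0.6]
opening: 85.4
grip_force: 0.0
```

Run:
```python
from h import *
im,d,P=grab('wrist','w3'); print(ctrl.get_obs()['tcp_pos'],ctrl.get_obs()['ee_rot'],P[1])
C=cloud(d,P); print(tops(C,(380,600,-220,240),38,65)); print(rects(im,P,'orange',50))
im,d,P=grab('side','s3'); print(rects(im,P,'green',55),rects(im,P,'orange',50))
```

```text
[467.14926607  31.38254097 258.65474268] [ 1.33110914e-03  9.99998951e-01 -3.48135981e-04  4.51614713e-04] [394.06726887  32.55191195 401.37456931]
[(482.0, 146.1, 111, 52, 26.4, 7123), (472.7, -129.9, 111, 52, -26.7, 7355), (461.5, -10.5, 110, 51, 25.4, 7407)]
[(480.0, -98.1, 23, 5, -26.4, (174, 215)), (478.2, 169.3, 62, 5, 22.7, (484, 213)), (472.5, -128.4, 77, 46, -26.3, (127, 218)), (440.2, -18.0, 41, 33, -64.5, (267, 164))]
[(514.4, -417.3, 81, 51, -11.4, (383, 332)), (530.4, -329.3, 81, 47, -11.1, (371, 309)), (858.1, -265.6, 182, 76, 0.3, (449, 264))] [(467.8, -132.6, 79, 47, -26.4, (319, 276)), (461.4, -12.6, 89, 52, 24.4, (300, 255)), (483.0, 143.3, 96, 52, 25.8, (286, 228))]
```

View pics/s3.png

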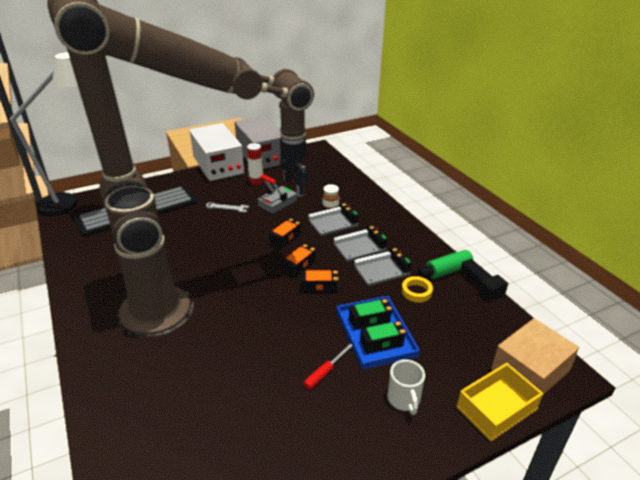

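Both green packs stand in the blue tray at about (370,310) and (383,333), the handle is leaning to off, and the three oranges haven't moved. Next I'll take the pack at (473,-130) for cradle 1.

Emit:
{"method": "servo_tool", "body": {"rows": [[[0.005, -0.1, -0.05, 0, 0, -0.1, 1], [0.011, -0.2, -0.12, 0, 0, -0.2, 1], [0.011, -0.323, -0.2, 0, 0, -0.294, 1], [0.011, -0.323, -0.32, 0, 0, -0.294, 1], [0.011, -0.323, -0.42, 0, 0, -0.294, 1], [0.011, -0.323, -0.469, 0, 0, -0.294, 1], [0.011, -0.323, -0.469, 0, 0, -0.294, 1]]]}}

```text
time: 16.48
tcp_pos: [469.8, -130.0, 21.5]
ee_rot: [0.231, 0.973, 0.0, -0.003]
force: [-0.3, 0.0, -0.8]
opening: 85.8
grip_force: 0.0
```

Emit:
{"method": "servo_tool", "body": {"rows": [[[0, 0, 0, 0, 0, 0, -1], [0, 0, 0, 0, 0, 0, -1], [0, 0, 0, 0, 0, 0, -1], [0, 0, 0, 0, 0, 0, -1], [0, 0, 0, 0, 0, 0, -1]]], "newtons": 60}}

```text
time: 17.1
tcp_pos: [474.2, -130.3, 25.9]
ee_rot: [0.23, 0.973, -0.001, 0.002]
force: [-1.7, -2.1, 6.5]
opening: 48.8
grip_force: 65.1
```

Emit:
{"method": "servo_tool", "body": {"rows": [[[0, 0, 0.06, 0, 0, 0, -1], [0, 0, 0.14, 0, 0, 0, -1], [0.1, -0.007, 0.16, 0, 0, 0.08, -1], [0.2, -0.014, 0.16, 0, 0, 0.16, -1], [0.3, -0.02, 0.16, 0, 0, 0.236, -1], [0.38, -0.029, 0.12, 0, 0, 0.236, -1], [0.395, -0.029, 0.06, 0, 0, 0.236, -1], [0.395, -0.029, 0.05, 0, 0, 0.236, -1], [0.395, -0.029, 0.05, 0, 0, 0.236, -1], [0.395, -0.029, 0.05, 0, 0, 0.236, -1]]]}}

```text
time: 18.35
tcp_pos: [670.1, -144.0, 50.2]
ee_rot: [0.047, 0.999, -0.0, 0.001]
force: [0.9, 0.0, -3.6]
opening: 49.0
grip_force: 63.7
```

Run:
```python
from h import *
o=ctrl.get_obs();print(o['tcp_pos'],o['ee_rot'],o['force'],o['time'])
im,d,P=grab('wrist','w4'); C=cloud(d,P); print(rects(im,P,'orange',o['tcp_pos'][2]+24))
```

```text
[ 670.07516621 -144.00651242   50.20102762] [ 4.66774512e-02  9.98909635e-01 -1.84445257e-04  8.50340951e-04] [ 0.91478428  0.04304098 -3.59711491] 18.35
[(706.3, -141.8, 35, 1, 85.6, (340, 438)), (662.6, -142.5, 65, 45, -5.3, (325, 317))]
```

View pics/w4.png

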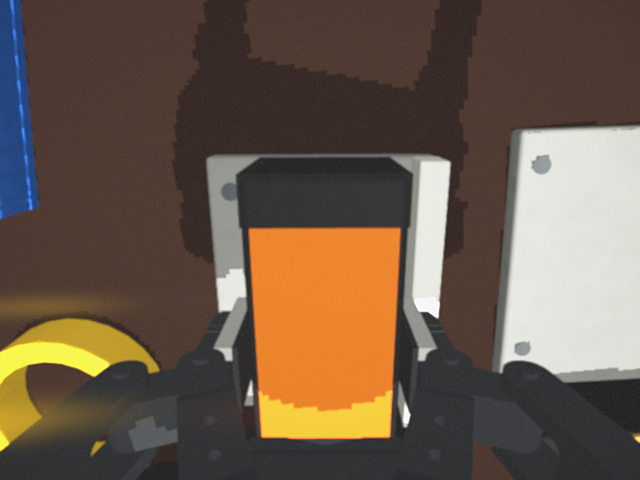

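The pack is held over cradle 1 (plate at 210..450,155), parallel to the rail. Lower it, then push it towards the rail.

Emit:
{"method": "servo_tool", "body": {"rows": [[[0, 0, -0.015, 0, 0, 0, -1], [0, 0, -0.022, 0, 0, 0, -1], [0, 0, -0.022, 0, 0, 0, -1], [0.001, 0.01, -0.022, 0, 0, 0, -1], [0.002, 0.018, -0.022, 0, 0, 0, -1], [0.002, 0.02, -0.022, 0, 0, 0, -1], [0.002, 0.02, -0.022, 0, 0, 0, -1]]]}}

```text
time: 19.27
tcp_pos: [671.2, -133.6, 38.0]
ee_rot: [0.046, 0.999, 0.0, 0.0]
force: [0.3, 0.2, -1.0]
opening: 49.0
grip_force: 64.1
```

Emit:
{"method": "servo_tool", "body": {"rows": [[[0, 0.004, 0, 0, 0, 0, -1], [0.001, 0.007, 0, 0, 0, 0, -1], [0.001, 0.009, 0, 0, 0, 0, -1], [0.001, 0.009, 0, 0, 0, 0, -1]]]}}

```text
time: 19.77
tcp_pos: [671.1, -132.2, 38.1]
ee_rot: [0.046, 0.999, -0.002, 0.0]
force: [-1.1, -7.5, -1.1]
opening: 49.1
grip_force: 64.2
```

Emit:
{"method": "servo_tool", "body": {"rows": [[[0.01, -0.001, 0, 0, 0, 0, -1], [0.02, -0.002, 0, 0, 0, 0, -1], [0.028, -0.003, 0, 0, 0, 0, -1], [0.034, -0.003, 0, 0, 0, 0, -1], [0.038, -0.0035, 0, 0, 0, 0, -1], [0.04, -0.0035, 0, 0, 0, 0, -1], [0.04, -0.0035, 0, 0, 0, 0, -1]]]}}

```text
time: 20.65
tcp_pos: [685.0, -133.5, 38.6]
ee_rot: [0.046, 0.999, -0.001, -0.007]
force: [-15.5, -5.9, 12.5]
opening: 49.3
grip_force: 65.7
```

Emit:
{"method": "servo_tool", "body": {"rows": [[[-0.006, -0.002, 0, 0, 0, 0, -1], [-0.01, -0.003, 0, 0, 0, 0, -1], [-0.01, -0.003, 0, 0, 0, 0, 0.4], [-0.01, -0.003, 0, 0, 0, 0, 0.6], [-0.01, -0.003, 0, 0, 0, 0, 0.6], [-0.01, -0.003, 0.1, 0, 0, 0, 0.6], [-0.01, -0.003, 0.22, 0, 0, 0, 1], [-0.03, -0.003, 0.34, 0, 0, 0, 1], [-0.03, -0.003, 0.34, 0, 0, 0, 1], [-0.03, -0.003, 0.34, 0, 0, 0, 1]]]}}

```text
time: 21.9
tcp_pos: [676.2, -132.2, 208.0]
ee_rot: [0.046, 0.999, 0.0, 0.0]
force: [0.2, 0.4, -0.5]
opening: 85.3
grip_force: 0.0
```

Run:
```python
from h import *
o=ctrl.get_obs();print(o['tcp_pos'],o['ee_rot'],o['force'],o['time'])
im,d,P=grab('wrist','w5'); C=cloud(d,P); print(rects(im,P,'orange',62)); np.savez('w5.npz',im=im,d=d)
print(tops(C,(580,780,-220,-60),40,80))
```

```text
[ 676.21263226 -132.2411671   207.96395358] [4.64896437e-02 9.98918754e-01 7.15251186e-05 1.74560310e-04] [ 0.24388563  0.38544701 -0.54373082] 21.9
[(661.0, -130.2, 45, 31, 84.7, (324, 195))]
[(696.4, -147.5, 137, 100, -5.2, 13782)]
```

View pics/w5.png

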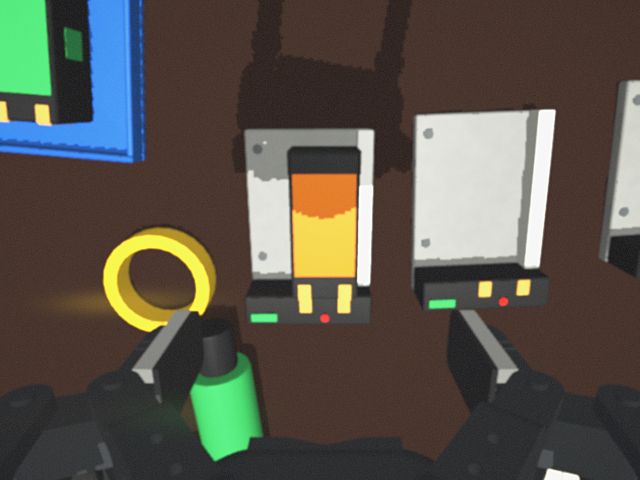

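The pack sits in cradle 1 against the rail at (362,210), its brass contacts meeting the block's at (305,298) and (343,298). I'll check the gap numerically.

```bash
cat >> h.py <<'E'
def check(C,o,yaw,n=''):
    """pack in cradle frame from depth: percentile edges along cradle axes"""
    a=np.radians(yaw); q=C.reshape(-1,3); dx=q[:,:2]-o
    u=dx@[np.cos(a),np.sin(a)]; v=dx@[-np.sin(a),np.cos(a)]; z=q[:,2]
    M=lambda *b:(u>b[0])&(u<b[1])&(v>b[2])&(v<b[3])&(z>b[4])&(z<b[5])
    E=lambda s,ax:(round(float(np.percentile(ax[s],.7)),1),round(float(np.percentile(ax[s],99.3)),1)) if s.sum()>50 else None
    p=M(-110,50,-48,60,56.5,72); b=M(45,90,-60,60,44,55.5); r=M(-70,35,30,58,24,36)
    print(n,'pack x',E(p,u),'y',E(p,v),'zmed',np.median(z[p]).round(1),'| block x',E(b,u),'y',E(b,v),np.median(z[b]).round(1),'| rail y',E(r,v))
    for s0 in(-50,-25,0,20):
        s=p&(u>s0)&(u<s0+15); print('  u',s0,'pack y',E(s,v))
E
python3 - <<'E'
from h import *
P=pose('wrist'); f=np.load('w5.npz'); C=cloud(f['d'],P)
check(C,[690,-147],-5.3,'c1')
b=tops(C,(720,780,-80,60),44,56); print(b)
E
```

```text
c1 pack x (-62.9, 44.4) y (-11.4, 38.0) zmed 60.8 | block x (48.3, 72.9) y (-48.6, 49.5) 48.1 | rail y (34.5, 50.2)
  u -50 pack y (-11.6, 37.9)
  u -25 pack y (-11.4, 37.7)
  u 0 pack y (-11.3, 38.0)
  u 20 pack y (-11.0, 38.0)
[(750.3, -11.8, 100, 26, 86.9, 3678)]
```

Emit:
{"method": "servo_tool", "body": {"rows": [[[-0.1, 0.01, 0, 0, 0, 0, -1], [-0.159, 0.014, -0.05, 0, 0, 0, -1], [-0.159, 0.014, -0.17, 0, 0, 0, -1], [-0.159, 0.014, -0.28, 0, 0, 0, -1], [-0.159, 0.014, -0.36, 0, 0, 0, -1], [-0.159, 0.014, -0.36, 0, 0, 0, -1], [-0.13, 0.011, -0.36, 0, 0, 0, -1], [-0.123, 0.011, -0.36, 0, 0, 0, -1], [-0.123, 0.011, -0.36, 0, 0, 0, -1]]]}}

```text
time: 23.08
tcp_pos: [617.0, -127.5, 29.9]
ee_rot: [0.047, 0.999, -0.0, 0.002]
force: [1.0, 1.0, -0.7]
opening: 0.1
grip_force: 0.0
```

Emit:
{"method": "servo_tool", "body": {"rows": [[[0.006, 0, 0, 0, 0, 0, -1], [0.012, -0.001, 0, 0, 0, 0, -1], [0.018, -0.002, 0, 0, 0, 0, -1], [0.018, -0.002, 0, 0, 0, 0, -1], [0.018, -0.002, 0, 0, 0, 0, -1]]]}}

```text
time: 23.7
tcp_pos: [619.8, -127.3, 27.8]
ee_rot: [0.046, 0.999, 0.001, -0.005]
force: [-8.3, 0.9, 7.4]
opening: 0.1
grip_force: 4.6
```

Emit:
{"method": "servo_tool", "body": {"rows": [[[0.004, 0, 0.004, 0, 0, 0, -1], [0.008, -0.001, 0.004, 0, 0, 0, -1], [0.01, -0.001, 0.004, 0, 0, 0, -1], [0.01, -0.001, 0.004, 0, 0, 0, -1]]]}}

```text
time: 24.2
tcp_pos: [619.5, -127.2, 27.9]
ee_rot: [0.046, 0.999, 0.001, -0.01]
force: [-16.3, 0.8, 8.6]
opening: -0.0
grip_force: 8.4
```

Emit:
{"method": "servo_tool", "body": {"rows": [[[-0.01, 0.001, 0, 0, 0, 0, -1], [-0.05, 0.002, 0, 0, 0, 0, -1], [-0.05, 0.002, 0.1, 0, 0, 0, -1], [-0.02, 0.002, 0.22, 0, 0, 0, -1], [0.06, -0.005, 0.34, 0, 0, 0, 1], [0.11, -0.011, 0.36, 0, 0, 0, 1], [0.11, -0.011, 0.36, 0, 0, 0, 1], [0.11, -0.011, 0.36, 0, 0, 0, 1]]]}}

```text
time: 25.2
tcp_pos: [682.1, -133.7, 208.1]
ee_rot: [0.047, 0.999, 0.0, -0.002]
force: [-0.8, 0.0, -1.1]
opening: 72.4
grip_force: 0.0
```

Run:
```python
from h import *
o=ctrl.get_obs();print(o['tcp_pos'],o['time'])
im,d,P=grab('wrist','w6'); C=cloud(d,P)
check(C,[690,-147],-5.3,'c1')
o2=cv2.resize(im[200:360,200:420],None,fx=3,fy=3); cv2.imwrite('pics/w6c.png',o2)
```

```text
[ 682.06684048 -133.66153451  208.11942279] 25.2
c1 pack x (-59.3, 48.1) y (-11.6, 37.8) zmed 62.5 | block x (49.6, 74.3) y (-48.8, 49.5) 50.0 | rail y (38.0, 50.1)
  u -50 pack y (-11.8, 37.6)
  u -25 pack y (-11.5, 37.4)
  u 0 pack y (-11.4, 37.9)
  u 20 pack y (-11.2, 37.5)
```

View pics/w6c.png

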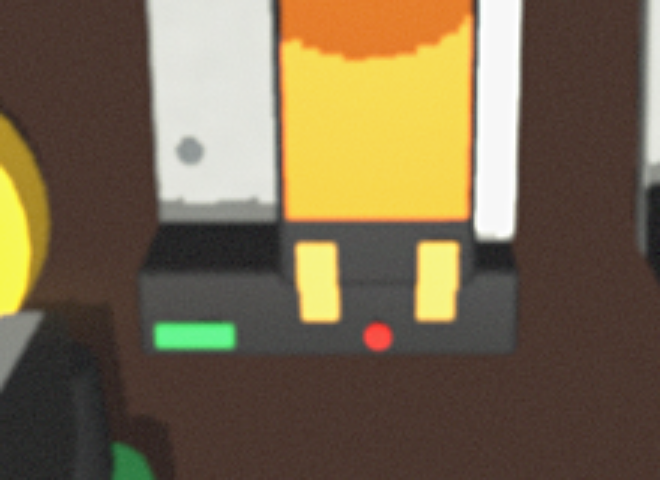

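In the close-up the pack is flush: the brass contacts run unbroken from pack to block at (318,280) and (437,280). Numbers agree, so cradle 1 is done. I'll look at the remaining flats.

Emit:
{"method": "servo_tool", "body": {"rows": [[[-0.08, 0.06, 0.05, 0, 0, 0.03, 1], [-0.17, 0.13, 0.1, 0, 0, 0.059, 1], [-0.26, 0.2, 0.1, 0, 0, 0.059, 1], [-0.35, 0.27, 0.1, 0, 0, 0.059, 1], [-0.43, 0.33, 0.1, 0, 0, 0.059, 1], [-0.43, 0.33, 0.1, 0, 0, 0.059, 1], [-0.43, 0.33, 0.1, 0, 0, 0.059, 1]]]}}

```text
time: 26.12
tcp_pos: [468.2, 30.7, 259.1]
ee_rot: [0.0, 1.0, -0.0, -0.0]
force: [0.4, -0.8, 0.1]
opening: 85.4
grip_force: 0.0
```

Run:
```python
from h import *
im,d,P=grab('wrist','w7'); o=ctrl.get_obs();print(o['tcp_pos'],o['ee_rot'],o['time'])
C=cloud(d,P); print(tops(C,(360,600,-220,260),38,65)); print(tops(C,(600,800,-100,260),44,57))
```

```text
[468.91176284  30.42722435 259.3558277 ] [ 4.74828317e-04  9.99999866e-01 -1.88736308e-04 -8.66797017e-05] 26.175
[(461.8, -10.6, 110, 51, 25.4, 7386), (458.5, 139.5, 111, 51, 26.2, 7495)]
[(734.6, 135.1, 48, 21, 89.4, 522)]
```

Emit:
{"method": "servo_tool", "body": {"rows": [[[-0.014, -0.04, -0.05, 0, 0, 0.1, 1], [-0.014, -0.082, -0.12, 0, 0, 0.2, 1], [-0.014, -0.082, -0.2, 0, 0, 0.282, 1], [-0.014, -0.082, -0.32, 0, 0, 0.282, 1], [-0.014, -0.082, -0.42, 0, 0, 0.282, 1], [-0.014, -0.082, -0.47, 0, 0, 0.282, 1], [-0.014, -0.082, -0.47, 0, 0, 0.282, 1]]]}}

```text
time: 27.05
tcp_pos: [460.0, -10.7, 22.2]
ee_rot: [-0.219, 0.976, 0.001, -0.003]
force: [0.4, -0.4, -0.2]
opening: 85.7
grip_force: 0.0
```

Emit:
{"method": "servo_tool", "body": {"rows": [[[0, 0, 0, 0, 0, 0, -1], [0, 0, 0, 0, 0, 0, -1], [0, 0, 0, 0, 0, 0, -1], [0, 0, 0, 0, 0, 0, -1], [0, 0, 0, 0, 0, 0, -1]]], "newtons": 60}}

```text
time: 27.68
tcp_pos: [463.9, -10.3, 26.6]
ee_rot: [-0.219, 0.976, -0.001, 0.002]
force: [1.2, -1.1, 6.0]
opening: 48.7
grip_force: 65.3
```

Emit:
{"method": "servo_tool", "body": {"rows": [[[0, 0, 0.08, 0, 0, 0, -1], [0.02, 0, 0.16, 0, 0, -0.05, -1], [0.12, 0.002, 0.16, 0, 0, -0.15, -1], [0.23, 0.004, 0.16, 0, 0, -0.25, -1], [0.33, 0.006, 0.16, 0, 0, -0.313, -1], [0.41, 0.007, 0.12, 0, 0, -0.313, -1], [0.416, 0.007, 0.06, 0, 0, -0.313, -1], [0.416, 0.007, 0.045, 0, 0, -0.313, -1], [0.416, 0.007, 0.032, 0, 0, -0.313, -1], [0.416, 0.007, 0.03, 0, 0, -0.313, -1]]]}}

```text
time: 28.92
tcp_pos: [669.3, -6.6, 40.1]
ee_rot: [0.025, 1.0, -0.0, -0.0]
force: [-1.2, -0.4, -2.9]
opening: 49.1
grip_force: 64.6
```

Emit:
{"method": "servo_tool", "body": {"rows": [[[0, 0.01, 0, 0, 0, 0, -1], [0.001, 0.018, 0, 0, 0, 0, -1], [0.001, 0.023, 0, 0, 0, 0, -1], [0.001, 0.026, 0, 0, 0, 0, -1], [0.001, 0.028, 0, 0, 0, 0, -1], [0.001, 0.028, 0, 0, 0, 0, -1]]]}}

```text
time: 29.68
tcp_pos: [670.8, 4.9, 40.8]
ee_rot: [0.024, 1.0, -0.002, 0.001]
force: [-1.4, -6.5, -1.3]
opening: 48.9
grip_force: 65.1
```

Emit:
{"method": "servo_tool", "body": {"rows": [[[0.01, -0.001, 0, 0, 0, 0, -1], [0.02, -0.001, 0, 0, 0, 0, -1], [0.028, -0.002, 0, 0, 0, 0, -1], [0.034, -0.002, 0, 0, 0, 0, -1], [0.034, -0.002, 0, 0, 0, 0, -1], [0.028, -0.004, 0, 0, 0, 0, -1], [0.028, -0.004, 0, 0, 0, 0, -1]]]}}

```text
time: 30.55
tcp_pos: [683.4, 4.2, 39.4]
ee_rot: [0.025, 1.0, -0.001, -0.001]
force: [-0.7, -5.4, -3.8]
opening: 48.9
grip_force: 64.6
```

Emit:
{"method": "servo_tool", "body": {"rows": [[[0, 0, 0, 0, 0, 0, 0.4], [0, 0, 0, 0, 0, 0, 0.6], [0, 0, 0, 0, 0, 0, 0.6], [0, 0, 0.08, 0, 0, 0, 0.6], [-0.08, 0.004, 0.16, 0, 0, 0, -1], [-0.176, 0.008, 0.16, 0, 0, 0, -1], [-0.176, 0.008, 0.1, 0, 0, 0, -1], [-0.176, 0.008, 0.02, 0, 0, 0, -1], [-0.176, 0.008, -0.02, 0, 0, 0, -1], [-0.176, 0.008, -0.02, 0, 0, 0, -1]]]}}

```text
time: 31.8
tcp_pos: [594.9, 9.7, 28.3]
ee_rot: [0.025, 1.0, 0.0, -0.002]
force: [0.3, -0.0, 0.4]
opening: 0.2
grip_force: 0.0
```

Emit:
{"method": "servo_tool", "body": {"rows": [[[0.025, -0.001, 0, 0, 0, 0, -1], [0.035, -0.002, 0, 0, 0, 0, -1], [0.042, -0.003, 0, 0, 0, 0, -1], [0.05, -0.004, 0, 0, 0, 0, -1], [0.056, -0.004, 0, 0, 0, 0, -1], [0.06, -0.004, 0, 0, 0, 0, -1], [0.06, -0.004, 0, 0, 0, 0, -1], [0.06, -0.004, 0, 0, 0, 0, -1]]]}}

```text
time: 32.8
tcp_pos: [618.2, 7.8, 30.1]
ee_rot: [0.024, 1.0, 0.0, -0.01]
force: [-18.4, -1.0, 15.3]
opening: -0.1
grip_force: 9.5
```

Emit:
{"method": "servo_tool", "body": {"rows": [[[-0.02, 0.001, 0, 0, 0, 0, -1], [-0.05, 0.002, 0, 0, 0, 0, -1], [-0.05, 0.002, 0.1, 0, 0, 0, -1], [-0.02, 0.002, 0.22, 0, 0, 0, 0], [0.06, -0.005, 0.34, 0, 0, 0, 1], [0.11, -0.011, 0.36, 0, 0, 0, 1], [0.11, -0.011, 0.36, 0, 0, 0, 1], [0.11, -0.011, 0.36, 0, 0, 0, 1]]]}}

```text
time: 33.8
tcp_pos: [679.4, 2.1, 208.1]
ee_rot: [0.025, 1.0, 0.0, -0.002]
force: [-0.6, -0.1, -0.1]
opening: 85.4
grip_force: 0.0
```

Run:
```python
from h import *
im,d,P=grab('wrist','w8'); o=ctrl.get_obs();print(o['tcp_pos'],o['time']); C=cloud(d,P)
check(C,[690,-9],-2.9,'c2'); check(C,[690,-147],-5.3,'c1'); check(C,[677,159],-1.6,'c3')
```

```text
[678.84556932   2.11717034 207.51653249] 33.85
c2 pack x (-59.9, 47.3) y (-11.9, 37.5) zmed 62.5 | block x (49.0, 73.9) y (-49.0, 49.4) 50.0 | rail y (37.8, 50.0)
  u -50 pack y (-11.9, 37.6)
  u -25 pack y (-11.6, 37.3)
  u 0 pack y (-11.4, 37.3)
  u 20 pack y (-11.8, 37.7)
c1 pack x (-59.8, 48.3) y (-10.8, 38.5) zmed 62.5 | block x (48.8, 74.4) y (-48.0, 50.5) 50.1 | rail y (36.8, 51.0)
  u -50 pack y (-11.4, 38.6)
  u -25 pack y (-10.0, 38.4)
  u 0 pack y (-10.7, 38.5)
  u 20 pack y (-10.5, 38.5)
c3 pack x None y None zmed nan | block x (49.1, 73.8) y (-49.8, 48.3) 50.0 | rail y (36.9, 49.7)
  u -50 pack y None
  u -25 pack y None
  u 0 pack y None
  u 20 pack y None
  return _methods._mean(a, axis=axis, dtype=dtype,
  ret = ret.dtype.type(ret / rcount)
```

Cradle 2 has the same span as cradle 1, so it's home too. Now the last flat.

Emit:
{"method": "servo_tool", "body": {"rows": [[[-0.09, 0.05, 0.05, 0, 0, 0.032, 1], [-0.18, 0.1, 0.1, 0, 0, 0.032, 1], [-0.27, 0.16, 0.1, 0, 0, 0.032, 1], [-0.36, 0.22, 0.1, 0, 0, 0.032, 1], [-0.422, 0.256, 0.1, 0, 0, 0.032, 1], [-0.422, 0.256, 0.1, 0, 0, 0.032, 1], [-0.422, 0.256, 0.1, 0, 0, 0.032, 1]]]}}

```text
time: 34.72
tcp_pos: [469.6, 129.7, 259.0]
ee_rot: [-0.001, 1.0, -0.0, -0.0]
force: [0.6, 0.0, -0.8]
opening: 85.4
grip_force: 0.0
```

Run:
```python
from h import *
im,d,P=grab('wrist','w9'); o=ctrl.get_obs();print(o['tcp_pos'],o['ee_rot'],o['time'])
C=cloud(d,P); print(tops(C,(360,600,-220,300),38,65))
```

```text
[470.2439729  129.49558596 259.19365367] [-3.49827838e-04  9.99999870e-01 -2.18809903e-04 -3.00600067e-04] 34.775
[(458.6, 139.4, 110, 51, 26.0, 7392)]
```

Emit:
{"method": "servo_tool", "body": {"rows": [[[-0.023, 0.02, -0.05, 0, 0, 0.1, 1], [-0.023, 0.02, -0.12, 0, 0, 0.2, 1], [-0.023, 0.02, -0.2, 0, 0, 0.289, 1], [-0.023, 0.02, -0.32, 0, 0, 0.289, 1], [-0.023, 0.02, -0.42, 0, 0, 0.289, 1], [-0.023, 0.02, -0.47, 0, 0, 0.289, 1], [-0.023, 0.02, -0.47, 0, 0, 0.289, 1]]]}}

```text
time: 35.65
tcp_pos: [456.9, 138.8, 22.2]
ee_rot: [-0.225, 0.974, 0.0, -0.003]
force: [0.2, -0.0, 0.2]
opening: 85.4
grip_force: 0.0
```

Emit:
{"method": "servo_tool", "body": {"rows": [[[0, 0, 0, 0, 0, 0, -1], [0, 0, 0, 0, 0, 0, -1], [0, 0, 0, 0, 0, 0, -1], [0, 0, 0, 0, 0, 0, -1], [0, 0, 0, 0, 0, 0, -1]]], "newtons": 60}}

```text
time: 36.28
tcp_pos: [460.7, 140.4, 26.7]
ee_rot: [-0.225, 0.974, 0.0, 0.002]
force: [-1.1, 0.0, 7.1]
opening: 49.0
grip_force: 65.0
```

Emit:
{"method": "servo_tool", "body": {"rows": [[[0, 0, 0.08, 0, 0, 0, -1], [0.02, 0, 0.16, 0, 0, -0.05, -1], [0.12, 0.012, 0.16, 0, 0, -0.15, -1], [0.22, 0.022, 0.16, 0, 0, -0.25, -1], [0.32, 0.033, 0.16, 0, 0, -0.307, -1], [0.39, 0.041, 0.12, 0, 0, -0.307, -1], [0.396, 0.041, 0.06, 0, 0, -0.307, -1], [0.396, 0.041, 0.045, 0, 0, -0.307, -1], [0.396, 0.041, 0.032, 0, 0, -0.307, -1], [0.396, 0.041, 0.03, 0, 0, -0.307, -1]]]}}

```text
time: 37.52
tcp_pos: [656.4, 160.5, 40.1]
ee_rot: [0.014, 1.0, -0.0, -0.0]
force: [-0.4, -0.3, -3.8]
opening: 48.9
grip_force: 64.5
```

Emit:
{"method": "servo_tool", "body": {"rows": [[[0, 0.01, 0, 0, 0, 0, -1], [0.001, 0.018, 0, 0, 0, 0, -1], [0.001, 0.023, 0, 0, 0, 0, -1], [0.001, 0.026, 0, 0, 0, 0, -1], [0.001, 0.028, 0, 0, 0, 0, -1], [0.001, 0.028, 0, 0, 0, 0, -1]]]}}

```text
time: 38.28
tcp_pos: [658.0, 172.1, 40.7]
ee_rot: [0.013, 1.0, -0.002, 0.0]
force: [-0.5, -6.5, 0.3]
opening: 49.0
grip_force: 65.1
```

Emit:
{"method": "servo_tool", "body": {"rows": [[[0.01, 0, 0, 0, 0, 0, -1], [0.02, -0.001, 0, 0, 0, 0, -1], [0.028, -0.001, 0, 0, 0, 0, -1], [0.034, -0.001, 0, 0, 0, 0, -1], [0.034, -0.001, 0, 0, 0, 0, -1], [0.028, -0.003, 0, 0, 0, 0, -1], [0.028, -0.003, 0, 0, 0, 0, -1]]]}}

```text
time: 39.15
tcp_pos: [670.1, 171.7, 39.5]
ee_rot: [0.013, 1.0, -0.001, -0.001]
force: [-3.0, -5.4, -0.8]
opening: 49.1
grip_force: 64.8
```

Emit:
{"method": "servo_tool", "body": {"rows": [[[0, 0, 0, 0, 0, 0, 0.4], [0, 0, 0, 0, 0, 0, 0.6], [0, 0, 0, 0, 0, 0, 0.6], [0, 0, 0.08, 0, 0, 0, 0.6], [-0.08, 0.003, 0.16, 0, 0, 0, -1], [-0.176, 0.005, 0.16, 0, 0, 0, -1], [-0.176, 0.005, 0.1, 0, 0, 0, -1], [-0.176, 0.005, 0.02, 0, 0, 0, -1], [-0.176, 0.005, -0.02, 0, 0, 0, -1], [-0.176, 0.005, -0.02, 0, 0, 0, -1]]]}}

```text
time: 40.4
tcp_pos: [581.9, 175.3, 28.2]
ee_rot: [0.014, 1.0, -0.0, -0.002]
force: [-0.0, -0.4, 0.0]
opening: 0.1
grip_force: 0.0
```

Emit:
{"method": "servo_tool", "body": {"rows": [[[0.025, -0.001, 0, 0, 0, 0, -1], [0.035, -0.001, 0, 0, 0, 0, -1], [0.042, -0.001, 0, 0, 0, 0, -1], [0.05, -0.002, 0, 0, 0, 0, -1], [0.056, -0.002, 0, 0, 0, 0, -1], [0.06, -0.002, 0, 0, 0, 0, -1], [0.06, -0.002, 0, 0, 0, 0, -1], [0.06, -0.002, 0, 0, 0, 0, -1]]]}}

```text
time: 41.4
tcp_pos: [604.9, 174.8, 30.4]
ee_rot: [0.014, 1.0, -0.001, -0.01]
force: [-19.2, 1.3, 16.3]
opening: 0.1
grip_force: 10.2
```

Emit:
{"method": "servo_tool", "body": {"rows": [[[-0.02, 0.001, 0, 0, 0, 0, -1], [-0.05, 0.002, 0, 0, 0, 0, -1], [-0.05, 0.002, 0.1, 0, 0, 0, -1], [-0.02, -0.05, 0.22, 0, 0, 0, 0], [0.06, -0.15, 0.34, 0, 0, 0, 1], [0.13, -0.25, 0.4, 0, 0, 0, 1], [0.13, -0.32, 0.45, 0, 0, 0, 1], [0.13, -0.34, 0.5, 0, 0, 0, 1], [0.13, -0.34, 0.5, 0, 0, 0, 1], [0.13, -0.34, 0.5, 0, 0, 0, 1]]]}}

```text
time: 42.65
tcp_pos: [677.5, 4.9, 278.9]
ee_rot: [0.014, 1.0, 0.0, -0.001]
force: [-0.4, 0.3, -0.8]
opening: 85.2
grip_force: 0.0
```

Run:
```python
from h import *
im,d,P=grab('wrist','w10'); o=ctrl.get_obs();print(o['tcp_pos'],o['time']); C=cloud(d,P)
check(C,[690,-9],-2.9,'c2'); check(C,[690,-147],-5.3,'c1'); check(C,[676.5,158.5],-1.6,'c3')
im,d,P=grab('scene','s4'); print(rects(im,P,'red',124),rects(im,P,'green',55))
```

```text
[677.04101114   5.34080006 277.95707341] 42.7
c2 pack x (-59.8, 47.5) y (-11.4, 37.4) zmed 62.6 | block x (49.0, 73.4) y (-48.9, 49.4) 50.0 | rail y (38.1, 49.9)
  u -50 pack y (-12.4, 37.5)
  u -25 pack y (-11.3, 37.4)
  u 0 pack y (-11.3, 37.5)
  u 20 pack y (-11.2, 37.5)
c1 pack x (-59.7, 48.1) y (-10.4, 38.7) zmed 62.5 | block x (49.4, 74.3) y (-48.5, 50.9) 50.0 | rail y (38.0, 51.1)
  u -50 pack y (-11.2, 38.6)
  u -25 pack y (-9.9, 38.6)
  u 0 pack y (-9.9, 38.6)
  u 20 pack y (-10.0, 38.7)
c3 pack x (-59.2, 48.3) y (-12.4, 37.0) zmed 62.5 | block x (49.4, 73.5) y (-49.5, 48.7) 50.0 | rail y (37.9, 49.7)
  u -50 pack y (-12.5, 37.4)
  u -25 pack y (-12.3, 36.6)
  u 0 pack y (-12.5, 36.9)
  u 20 pack y (-12.5, 36.6)
[(548.0, 562.6, 52, 38, 73.8, (530, 325)), (509.8, 359.5, 71, 23, -72.4, (453, 282)), (404.1, -359.7, 97, 28, 22.5, (234, 168))] [(892.1, -223.1, 163, 63, 0.1, (180, 325)), (534.7, -316.8, 79, 45, -10.1, (226, 217)), (518.1, -408.8, 81, 48, -11.4, (204, 203))]
```

View pics/w10.png

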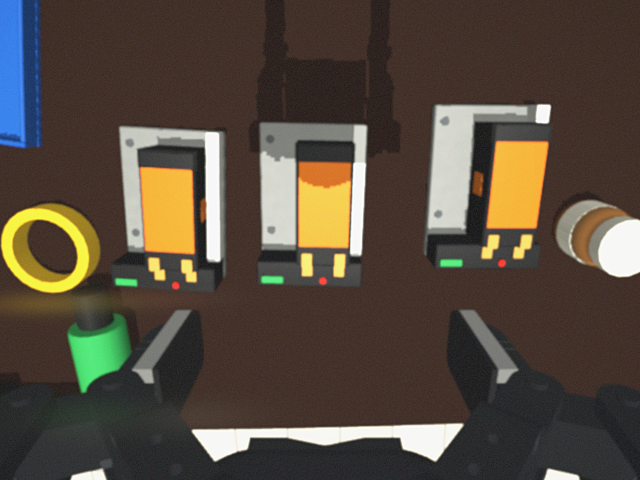

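All three flats are home and all spans are equal; the contacts line up at (172,268), (322,265) and (507,245). Scene view still shows the handle off. Switching the isolator back on now.

Emit:
{"method": "servo_tool", "body": {"rows": [[[-0.06, 0.1, 0, 0, 0, 0.08, -1], [-0.12, 0.2, 0, 0, 0, 0.16, -1], [-0.18, 0.31, 0, 0, 0, 0.251, -1], [-0.25, 0.42, 0, 0, 0, 0.251, -1], [-0.32, 0.53, 0, 0, 0, 0.251, -1], [-0.38, 0.63, 0, 0, 0, 0.251, -1], [-0.405, 0.687, 0, 0, 0, 0.251, -1], [-0.405, 0.687, 0, 0, 0, 0.251, -1]]]}}

```text
time: 43.75
tcp_pos: [472.9, 350.4, 278.2]
ee_rot: [-0.185, 0.983, -0.0, -0.001]
force: [0.3, 1.0, -0.2]
opening: 0.1
grip_force: 0.0
```

Emit:
{"method": "servo_tool", "body": {"rows": [[[0, 0, -0.1, 0, 0, 0, -1], [0, 0, -0.2, 0, 0, 0, -1], [0, 0, -0.3, 0, 0, 0, -1], [0, 0, -0.34, 0, 0, 0, -1], [0, 0, -0.34, 0, 0, 0, -1], [0, 0, -0.34, 0, 0, 0, -1]]]}}

```text
time: 44.5
tcp_pos: [477.5, 348.8, 111.9]
ee_rot: [-0.182, 0.983, 0.001, 0.002]
force: [0.6, -0.6, -0.2]
opening: 0.3
grip_force: 0.0
```

Emit:
{"method": "servo_tool", "body": {"rows": [[[0.025, 0.01, 0, 0, 0, 0, -1], [0.05, 0.02, 0, 0, 0, 0, -1], [0.075, 0.03, 0, 0, 0, 0, -1], [0.1, 0.038, 0, 0, 0, 0, -1], [0.125, 0.048, 0, 0, 0, 0, -1], [0.15, 0.057, 0, 0, 0, 0, -1], [0.175, 0.067, 0, 0, 0, 0, -1], [0.187, 0.072, 0, 0, 0, 0, -1], [0.187, 0.072, 0, 0, 0, 0, -1]]]}}

```text
time: 45.62
tcp_pos: [569.7, 384.0, 109.7]
ee_rot: [-0.182, 0.983, 0.0, 0.0]
force: [-0.9, 0.4, 0.8]
opening: -0.0
grip_force: 0.0
```

Emit:
{"method": "servo_tool", "body": {"rows": [[[-0.01, 0, 0, 0, 0, 0, -1], [-0.01, 0, 0.1, 0, 0, 0, -1], [-0.01, 0, 0.2, 0, 0, 0, -1], [-0.1, 0, 0.3, 0, 0, 0, -1], [-0.2, 0, 0.36, 0, 0, 0, -1], [-0.2, 0, 0.36, 0, 0, 0, -1], [-0.2, 0, 0.36, 0, 0, 0, -1], [-0.2, 0, 0.36, 0, 0, 0, -1]]]}}

```text
time: 46.62
tcp_pos: [469.3, 383.2, 288.0]
ee_rot: [-0.182, 0.983, -0.001, -0.001]
force: [-0.2, 0.6, -0.2]
opening: -0.1
grip_force: 0.0
```

Run:
```python
from h import *
im,d,P=grab('scene','s5'); print(ctrl.get_obs()['time'],rects(im,P,'red',124),rects(im,P,'orange',62))
```

```text
46.675 [(547.6, 562.9, 51, 39, 71.8, (530, 325)), (591.8, 392.6, 74, 19, -64.1, (457, 312)), (404.1, -359.6, 97, 28, 22.5, (234, 168))] [(669.8, 175.4, 80, 46, -1.5, (359, 316)), (683.3, 8.1, 80, 45, -2.7, (299, 295)), (685.0, -128.8, 80, 46, -5.0, (253, 276))]
```

View pics/s5.png

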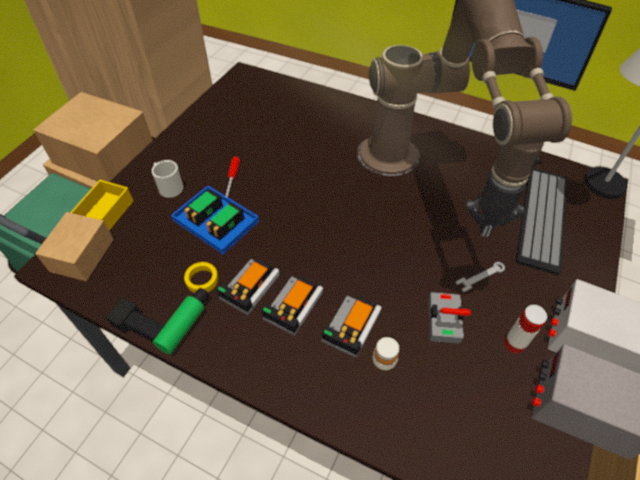

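The handle is back at its on pose at (457,312), as at the start. The three oranges are in their cradles, both greens are in the tray, and the bystanders are where they started.

```bash
python3 -c "
from plant import ctrl; print(ctrl.hand_in())"
```

```text
the job is handed in; nothing more can be done
None
```

I handed the job in at about 47 s: the isolator is back on, both charged packs stand in the tray, and all three flat packs are home in their cradles; `hand_in()` returned no verdict, so this rests on my own camera checks.

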